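# Find and mark the weak leaf spring

## Robot

A 6-joint arm with a two-finger parallel gripper is mounted at the origin on a cart in front of the work surface, level with it; the furniture and walls round the work are solid. World frame = base frame: x ahead of the robot, y to its left, z up, the work surface at z = 0. Lengths are in m, angles in rad, forces in N, time in s.
With the tool pointing down it reaches from about 0.375 to 0.925 m from the base axis. Payload 5.7 kg.
Tool frame: the origin (TCP) lies midway between the tips of the shut fingers; the grasp point (between the pads) lies 19 mm behind it; z points along the fingers, y is the line along which they close (so a half turn about z gives the same grasp; the last joint's range is limited). The gripper opens to 88 mm and grips with 3 to 60 N. Pads are 20 mm wide; open, the fingers measure 115 mm over their backs; the gripper's body (75 mm by 178 mm) begins 61 mm behind the grasp point.
Start: joints at [1.13, 0.359, 1.51, -0, 1.272, -0.115], TCP at [0.192, 0.568, 0.223] pointing down, gripper open.
Joint ranges: [-2.97, 2.97], [-1.01, 2.36], [0.21, 2.38], [-0.96, 4.11], [0.2, 2.71], [-2.98, 2.98]. Speed limits (rad/s): [2.39, 2.39, 3.14, 3.14, 3.14, 3.14].

## Interface

Orientations are given as a 3x3 rotation matrix whose columns are the frame's x, y, z axes.
In Python, from plant import sense, vision, order gives the robot as it stands.
- The arm moves only by the shell command python3 -m handwheel 'ROWS'. ROWS is JSON, one flat list of numbers, 5 for each row, row after row: the closure, from 0 (fully open) to 1 (shut), then the shift along the world's x, y, z as a fraction of full scale, then the turn about the world's z as a fraction of full scale. A call has 1 to 12 rows; each row shifts and turns the commanded pose from where the row before left it; what a row does not reach is not made up. Full scale, the value 1, is 1 m for a shift and 90 degrees for a turn. A row lasts 1/10 s, in which the tool goes at most 50 mm and 8.59 degrees, less where a joint would pass 70% of its speed; a pose out of reach is approached as far as the arm can. A call with a number of a shift or a turn outside -1 to 1 is refused whole. A call with a gripper value outside its range is refused whole. The fingers move at their own pace and stop on an object; the grip force is fixed at half the most. Time passes only in rows, so rows that do not move let the fingers close. It gives the time, the measured TCP pose, the force, the opening and the grip force at its end, in the units of the state.
- sense(): the state, without advancing time (a new reading comes with each control period).
- vision.grab_frame(name): name is "scene" or "top"; returns a dict with "frame" (480x640x3 uint8, blue, green, red), "mtx" (3x3 intrinsics, pixels), "k1" (the pictures are not rectified: a ray, as slopes to the right and down, at radius r is drawn at 1 + k1 r^2 times it, then the intrinsics apply), "T" (4x4, takes a point from camera to world coordinates). Camera axes: x right, y down, z forward; pixel columns grow to the right and rows downward; lengths in m; the calibration is good to about 2 mm. A picture is of the moment at which its call begins. There is no depth.
- order.sign_off(): hands the job in; it is judged then, once.
The state is a dict: "time_s": time; "joint_positions": joint angles; "qd": joint speeds; "joint_efforts": joint torques, N m; "tool_pos": TCP position; "eef_rot": TCP orientation; "contact_force": force on the tool from outside, world axes, zero at the start; "torque": the same for the moment, N m; "finger_gap": finger opening in m; "grasp_force": force on a finger pad.
Only numpy, scipy, OpenCV 4.12 (cv2) and the standard library are available. Lean on these libraries where they do the work, as an engineer would, in place of code of your own. Each camera call takes 0.05 s, during which the arm holds its last target. There are 200 camera calls.

## Task

One of the three leaf springs has gone weak. Going from left to right, press each on its red mid-span spot with closed fingertips, building up slowly to about 10 N, holding that for about a second and never going above 18 N, and judge how far it bends; then stand the loose bolt upright in the yellow dish of the spring that bends clearly the furthest, leaving the cup alone.

Things in the scene. Friction and masses are not known exactly. Their poses are not given: they have to be found in the camera images.
- spot_left (a point): Top centre of the red domed press spot (26 mm across, 5 high) at mid-span of the left leaf, as it is unloaded, 63 mm above the table; z up, x towards the clamped root, y left along the row of springs, 120 mm apart. The spot yields straight down like a spring whose stiffness cannot be seen: a sound leaf 2 to 2.5 N per mm, the weak one less than half that; a stop comes after some 20 mm.
- dish_left (a point): Middle of the inner floor of the left spring's yellow square dish, 115 mm from spot_left in its -x direction, beyond the leaf's free tip. Inside 40 mm square, walls 4 mm thick and 3 mm above the floor; the floor is 13 mm above the table; axes as for the spot.
- spot_middle (a point): Top centre of the red domed press spot (26 mm across, 5 high) at mid-span of the middle leaf, as it is unloaded, 63 mm above the table; z up, x towards the clamped root, y left along the row of springs, 120 mm apart. The spot yields straight down like a spring whose stiffness cannot be seen: a sound leaf 2 to 2.5 N per mm, the weak one less than half that; a stop comes after some 20 mm.
- dish_middle (a point): Middle of the inner floor of the middle spring's yellow square dish, 115 mm from spot_middle in its -x direction, beyond the leaf's free tip. Inside 40 mm square, walls 4 mm thick and 3 mm above the floor; the floor is 13 mm above the table; axes as for the spot.
- spot_right (a point): Top centre of the red domed press spot (26 mm across, 5 high) at mid-span of the right leaf, as it is unloaded, 63 mm above the table; z up, x towards the clamped root, y left along the row of springs, 120 mm apart. The spot yields straight down like a spring whose stiffness cannot be seen: a sound leaf 2 to 2.5 N per mm, the weak one less than half that; a stop comes after some 20 mm.
- dish_right (a point): Middle of the inner floor of the right spring's yellow square dish, 115 mm from spot_right in its -x direction, beyond the leaf's free tip. Inside 40 mm square, walls 4 mm thick and 3 mm above the floor; the floor is 13 mm above the table; axes as for the spot.
- fixture: Blue base plate 245 x 310 x 10 mm, fixed to the table, with three alike steel leaf springs side by side. Origin on the table under the middle spot; axes as the spots'. From its spot each leaf (30 wide, 3 thick, top 58 high) runs to a tip at x -78 and a clamp block at x 66 to 100 (50 wide, 71 high). White posts with black ticks 7 mm apart, at x -70, 26 left of each leaf's middle, 72 high, show the dip.
- bolt_centre (a point): Centre of the loose bolt that stands upright on its head, right of the springs: 58 mm tall, shank 12 mm thick, hexagon head at the bottom 22 x 19 mm and 8 mm high; the centre is 29 mm above its underside; z up along the shank. About 60 g.
- steel_cup: White enamel cup, 91 mm high, 69 mm across and 93 mm with its ear, a bystander behind the bolt. Origin at its underside; z up.

How it is judged:
By the outcome, as a careful person would: the job done as asked, in the order asked, and still so for the second after the job is handed in, with the robot touching nothing.
It also fails if it takes over 72 s, if anything falls off the work surface, if the arm or the gripper's body presses on something with over 40 N, if the wrist force passes 120 N, or if a joint passes its speed limit or range.

## Working session

There is one attempt and no reset: what is moved stays moved. The work goes in short steps, Python scripts to look and compute and a shell command to move; the robot and the scene stay as the last step left them, time stands still between calls to the robot, and variables do not carry over. Pictures are saved under pics/ and viewed, at most 10 in all, crops included, and the job is handed in when it is done.

```bash
mkdir -p pics
cat > h.py <<'E'
import numpy as np, cv2
from plant import sense, vision, order
def grab(n,save=None):
    f=vision.grab_frame(n)
    if save: cv2.imwrite('pics/'+save,f['frame'])
    return f
def ray(f,u,v):
    K=np.array(f['mtx']);T=np.array(f['T']);k=f['k1']
    d=np.array([(u-K[0,2])/K[0,0],(v-K[1,2])/K[1,1]]);s=d.copy()
    for _ in range(20): s=d/(1+k*(s@s))
    return T[:3,3],T[:3,:3]@np.array([s[0],s[1],1])
def onz(f,u,v,z):
    o,d=ray(f,u,v); return o+d*(z-o[2])/d[2]
def blobs(f,lo,hi,amin=40):
    h=cv2.cvtColor(f['frame'],cv2.COLOR_BGR2HSV)
    m=cv2.inRange(h,np.array(lo),np.array(hi))
    n,l,s,c=cv2.connectedComponentsWithStats(m)
    return [(s[i,4],c[i],s[i,:4]) for i in range(1,n) if s[i,4]>=amin]
E
python3 - <<'E'
from h import *
np.set_printoptions(precision=4,suppress=True)
for n in('scene','top'):
    f=grab(n,n+'0.png');print(n,np.array(f['T']),f['mtx'],f['k1'])
    for nm,lo,hi,z in(('red',(0,130,80),(8,255,255),.062),('red2',(172,130,80),(180,255,255),.062),('yel',(20,120,100),(35,255,255),.014)):
        for b in blobs(f,lo,hi): print(nm,b[0],b[1],b[2],onz(f,*b[1],z))
s=sense();print(s['time_s'],s['tool_pos'],s['eef_rot'],s['finger_gap'],s['contact_force'])
E
```

```text
scene [[-0.8208 -0.4318  0.374   0.2767]
 [-0.5712  0.6233 -0.5341  0.4309]
 [-0.0025 -0.652  -0.7582  0.7546]
 [ 0.      0.      0.      1.    ]] [[533.4367   0.     323.4925]
 [  0.     533.4367 249.5478]
 [  0.       0.       1.    ]] -0.010728403388082609
red 131 [355.5115 254.2443] [349 249  14  12] [ 0.5676 -0.0793  0.062 ]
red 162 [310.5    299.0926] [303 293  16  13] [0.5761 0.0398 0.062 ]
red 195 [258.9795 350.8462] [251 344  17  15] [0.584  0.1587 0.062 ]
red 1301 [160.0208 416.9693] [132 392  58  52] [0.6295 0.3138 0.062 ]
yel 138 [576.7826 125.3623] [570 118  15  17] [ 0.379  -0.7299  0.014 ]
yel 702 [408.8803 304.7735] [390 288  39  34] [ 0.454 -0.072  0.014]
yel 871 [367.6177 353.9587] [347 335  42  39] [0.4618 0.047  0.014 ]
yel 1054 [319.4915 410.4488] [297 389  46  45] [0.4704 0.166  0.014 ]
top [[ 0.0017 -0.9977  0.0684  0.5271]
 [-0.9999 -0.0009  0.0117 -0.0647]
 [-0.0116 -0.0684 -0.9976  1.1748]
 [ 0.      0.      0.      1.    ]] [[620.666    0.     314.5143]
 [  0.     620.666  237.252 ]
 [  0.       0.       1.    ]] -0.10030516283493748
red 737 [128.1072 211.6621] [120 187  17  50] [0.6499 0.2888 0.062 ]
red 129 [200.0853 247.0698] [194 241  13  13] [0.5854 0.1549 0.062 ]
red 137 [266.0219 251.781 ] [260 246  13  13] [0.5771 0.0354 0.062 ]
red 138 [332.4348 256.2536] [326 250  14  13] [ 0.5692 -0.0839  0.062 ]
yel 642 [199.8396 309.3474] [187 296  27  27] [0.4711 0.1634 0.014 ]
yel 652 [263.3604 314.2316] [250 301  28  27] [0.4627 0.044  0.014 ]
yel 650 [327.6477 318.8015] [315 306  27  27] [ 0.4546 -0.0758  0.014 ]
0.1 [0.1918 0.5679 0.2219] [[-0.9474  0.3201 -0.0007]
 [ 0.3201  0.9474 -0.0014]
 [ 0.0002 -0.0016 -1.    ]] 0.08812327163192113 [-0.0726 -0.2347 -0.1975]
```

View pics/top0.png

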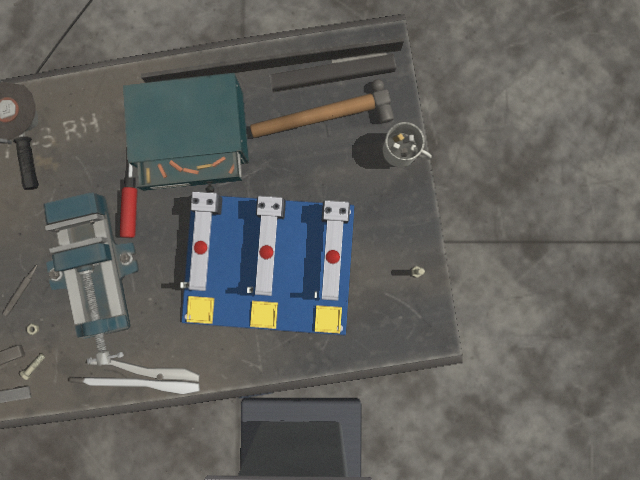

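View pics/scene0.png

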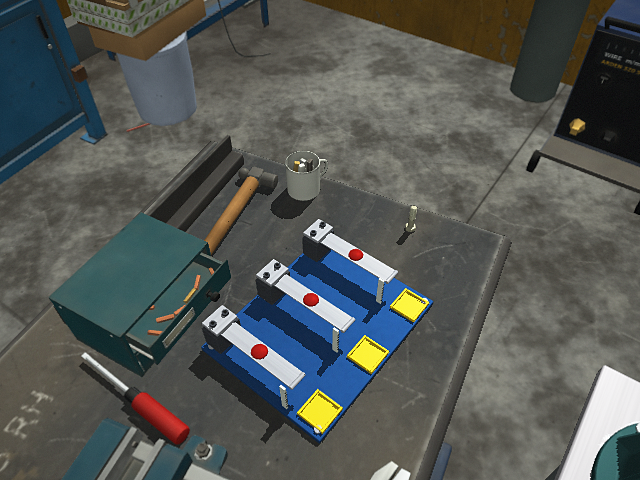

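The top view shows the spots at (200,247), (266,252) and (332,256), with the dishes below them. The bolt is near (418,271) and the cup near (404,144). In the scene view the bolt base is near (410,229).

```bash
python3 -m handwheel '[1,0.03,-0.034,0,0.014, 1,0.033,-0.035,0,0.014, 1,0.033,-0.035,0,0.014, 1,0.033,-0.035,0,0.014, 1,0.033,-0.035,0,0.014, 1,0.033,-0.035,0,0.014, 1,0.033,-0.035,0,0.014, 1,0.033,-0.034,0,0.014, 1,0.033,-0.034,0,0.014, 1,0.033,-0.034,0,0.014, 1,0.033,-0.034,0,0.014, 1,0.03,-0.03,0,0.01]'
python3 - <<'E'
from h import *
s=sense();print(s['time_s'],s['tool_pos'],s['eef_rot'],s['finger_gap'],s['contact_force'])
f=cv2.imread('pics/top0.png')[250:295,385:445]; g=cv2.imread('pics/scene0.png')[200:240,385:440]
cv2.imwrite('pics/b.png',np.vstack([cv2.resize(f,(600,270),interpolation=0)[:, :550] if 0 else cv2.resize(f[:,:55],(440,270)),cv2.resize(g,(440,320))]))
E
```

```text
time_s: 1.3
tool_pos: [0.5831, 0.1563, 0.2223]
eef_rot: [[-0.998, 0.068, -0.0], [0.068, 0.998, -0.0], [0.0, -0.0, -1.0]]
contact_force: [-0.3, -0.4, 1.0]
finger_gap: 0.0006
grasp_force: 0.0
1.3 [0.5831491  0.1563498  0.22225851] [[-9.97681529e-01  6.80539740e-02 -4.73126095e-04]
 [ 6.80541244e-02  9.97681583e-01 -3.09307830e-04]
 [ 4.50979564e-04 -3.40788891e-04 -9.99999840e-01]] 0.0005539521666435556 [-0.30442293 -0.37133143  1.01268429]
```

View pics/b.png

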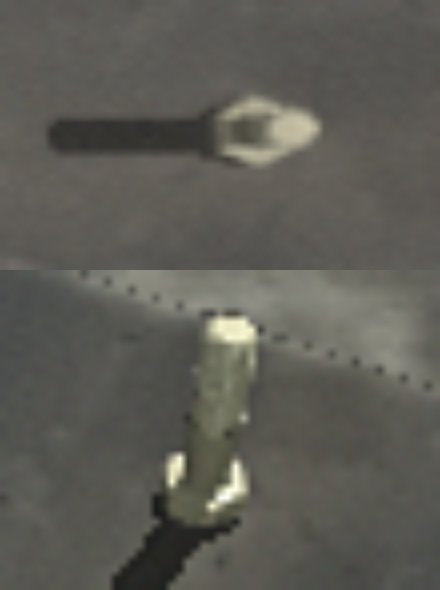

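The crop shows the bolt's shank top centre at top (422.1,271.5) and scene (413.9,207.5). The bolt is upright.

```bash
python3 -m handwheel '[1,0.0015,0.0005,-0.03,0, 1,0,0,-0.04,0, 1,0,0,-0.035,0, 1,0,0,-0.025,0, 1,0,0,-0.015,0, 1,0,0,-0.005,0, 1,0,0,-0.002,0, 1,0,0,0,0, 1,0,0,0,0]'
python3 - <<'E'
from h import *
for n,u,v in(('top',422.1,271.5),('scene',413.9,207.5)):
    f=grab(n);print(onz(f,u,v,.058))
E
```

```text
time_s: 2.2
tool_pos: [0.5843, 0.1591, 0.0717]
eef_rot: [[-0.998, 0.068, 0.002], [0.068, 0.998, 0.0], [-0.002, 0.0, -1.0]]
contact_force: [0.1, -0.2, 0.4]
finger_gap: 0.0003
grasp_force: 0.0
[ 0.54205797 -0.24535338  0.058     ]
[ 0.54151708 -0.23896528  0.058     ]
```

```bash
python3 -m handwheel '[1,0,-0.001,-0.003,0, 1,0,-0.001,-0.002,0, 1,0,0,-0.001,0, 1,0,0,-0.001,0, 1,0,0,-0.0005,0, 1,0,0,-0.0005,0, 1,0,0,-0.0005,0, 1,0,0,-0.0005,0, 1,0,0,0,0]'
```

```text
time_s: 3.2
tool_pos: [0.5833, 0.1569, 0.0617]
eef_rot: [[-0.998, 0.068, -0.0], [0.068, 0.998, -0.0], [0.0, -0.0, -1.0]]
contact_force: [-1.5, -1.5, 4.1]
finger_gap: 0.0005
grasp_force: 1.8
```

```bash
python3 -m handwheel '[1,0,0,-0.0005,0, 1,0,0,-0.0005,0, 1,0,0,-0.0005,0, 1,0,0,-0.0005,0, 1,0,0,0,0]'
```

```text
time_s: 3.7
tool_pos: [0.5833, 0.1569, 0.0599]
eef_rot: [[-0.998, 0.068, -0.0], [0.068, 0.998, -0.0], [0.0, -0.0, -1.0]]
contact_force: [-3.2, -0.6, 7.6]
finger_gap: 0.0004
grasp_force: 3.7
```

```bash
python3 -m handwheel '[1,0,0,-0.0005,0, 1,0,0,-0.0005,0, 1,0,0,-0.0003,0, 1,0,0,0,0, 1,0,0,0,0]'
```

```text
time_s: 4.2
tool_pos: [0.5832, 0.1569, 0.0589]
eef_rot: [[-0.998, 0.068, -0.0], [0.068, 0.998, -0.0], [0.0, -0.0, -1.0]]
contact_force: [-4.6, -1.0, 10.1]
finger_gap: 0.0004
grasp_force: 4.8
```

```bash
python3 -m handwheel '[1,0,0,0,0, 1,0,0,0,0, 1,0,0,0,0, 1,0,0,0,0, 1,0,0,0,0]'; python3 -c "
from h import *
grab('scene','p1.png')"
```

```text
time_s: 4.7
tool_pos: [0.5832, 0.1569, 0.0589]
eef_rot: [[-0.998, 0.068, -0.0], [0.068, 0.998, -0.0], [0.0, -0.0, -1.0]]
contact_force: [-4.2, -0.0, 8.5]
finger_gap: 0.0005
grasp_force: 4.8
```

```bash
python3 -m handwheel '[1,0,0,-0.0004,0, 1,0,0,0,0, 1,0,0,0,0, 1,0,0,0,0, 1,0,0,0,0, 1,0,0,0,0]'; python3 -m handwheel '[1,0,0,0,0, 1,0,0,0,0, 1,0,0,0,0, 1,0,0,0,0, 1,0,0,0,0, 1,0,0,0,0]'
```

```text
time_s: 5.35
tool_pos: [0.5832, 0.1569, 0.0586]
eef_rot: [[-0.998, 0.068, -0.0], [0.068, 0.998, -0.0], [0.0, -0.0, -1.0]]
contact_force: [-3.5, -1.3, 10.6]
finger_gap: 0.0007
grasp_force: 5.1
time_s: 5.95
tool_pos: [0.5832, 0.1569, 0.0586]
eef_rot: [[-0.998, 0.068, -0.0], [0.068, 0.998, -0.0], [0.0, -0.0, -1.0]]
contact_force: [-4.0, -0.5, 9.8]
finger_gap: 0.0004
grasp_force: 5.1
```

View pics/p1.png

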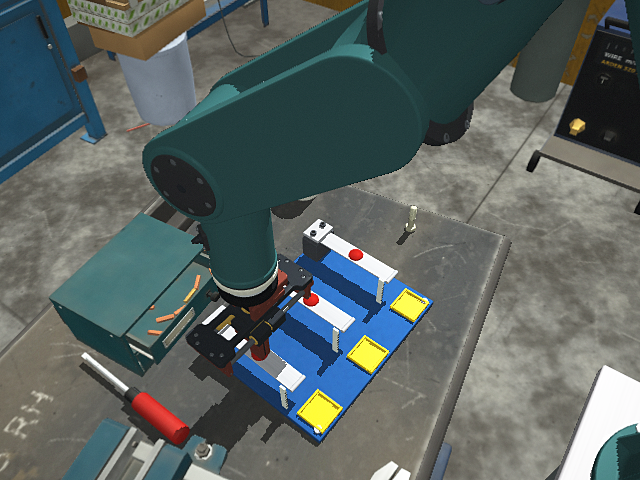

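Left is sound: about 10 N at a 4.4 mm dip. The picture shows the gripper on the left leaf with nothing else touched. Next is the middle spring.

```bash
python3 -m handwheel '[1,0,0,0.008,0, 1,0,0,0.014,0, 1,-0.001,-0.02,0,0, 1,-0.0015,-0.035,0,0, 1,-0.0015,-0.035,0,0, 1,-0.001,-0.02,0,0, 1,-0.001,-0.0093,0,0, 1,0,0,-0.007,0, 1,0,0,-0.004,0, 1,0,0,-0.002,0, 1,0,0,0,0, 1,0,0,0,0]'; python3 -m handwheel '[1,0,0,-0.001,0,1,0,0,-0.001,0,1,0,0,-0.001,0,1,0,0,-0.0005,0, 1,0,0,-0.0005,0, 1,0,0,-0.0005,0, 1,0,0,-0.0005,0, 1,0,0,0,0]'
```

```text
time_s: 7.15
tool_pos: [0.5775, 0.0384, 0.0667]
eef_rot: [[-0.998, 0.067, -0.0], [0.067, 0.998, -0.0], [0.0, -0.0, -1.0]]
contact_force: [-0.3, -0.5, -0.1]
finger_gap: 0.0007
grasp_force: 0.0
time_s: 7.95
tool_pos: [0.5774, 0.0376, 0.062]
eef_rot: [[-0.998, 0.068, -0.0], [0.068, 0.998, -0.0], [0.0, -0.0, -1.0]]
contact_force: [-0.9, -0.5, 3.1]
finger_gap: 0.0007
grasp_force: 1.6
```

```bash
python3 -m handwheel '[1,0,0,-0.0005,0, 1,0,0,-0.0005,0, 1,0,0,-0.0005,0, 1,0,0,-0.0005,0, 1,0,0,0,0]'
```

```text
time_s: 8.45
tool_pos: [0.5773, 0.0376, 0.0602]
eef_rot: [[-0.998, 0.068, -0.0], [0.068, 0.998, -0.0], [0.0, -0.0, -1.0]]
contact_force: [-3.0, -0.2, 8.4]
finger_gap: 0.0002
grasp_force: 3.8
```

Middle is also about 2.3 N/mm. I'll bring it to 10 N and hold.

```bash
python3 -m handwheel '[1,0,0,-0.0005,0, 1,0,0,-0.0004,0, 1,0,0,0,0, 1,0,0,0,0]'
```

```text
time_s: 8.85
tool_pos: [0.5773, 0.0376, 0.0596]
eef_rot: [[-0.998, 0.068, -0.0], [0.068, 0.998, -0.0], [0.0, -0.0, -1.0]]
contact_force: [-3.1, 0.8, 9.2]
finger_gap: 0.0005
grasp_force: 4.6
```

```bash
python3 -m handwheel '[1,0,0,-0.0001,0, 1,0,0,0,0, 1,0,0,0,0, 1,0,0,0,0, 1,0,0,0,0, 1,0,0,0,0]'; python3 -m handwheel '[1,0,0,0,0, 1,0,0,0,0, 1,0,0,0,0, 1,0,0,0,0, 1,0,0,0,0, 1,0,0,0,0]'
```

```text
time_s: 9.45
tool_pos: [0.5773, 0.0376, 0.0595]
eef_rot: [[-0.998, 0.068, -0.0], [0.068, 0.998, -0.0], [0.0, -0.0, -1.0]]
contact_force: [-2.9, 0.3, 9.7]
finger_gap: 0.0002
grasp_force: 4.7
time_s: 10.05
tool_pos: [0.5773, 0.0376, 0.0595]
eef_rot: [[-0.998, 0.068, -0.0], [0.068, 0.998, -0.0], [0.0, -0.0, -1.0]]
contact_force: [-3.5, -0.3, 9.4]
finger_gap: 0.0003
grasp_force: 4.7
```

```bash
python3 -m handwheel '[1,0,0,-0.0003,0, 1,0,0,0,0, 1,0,0,0,0, 1,0,0,0,0, 1,0,0,0,0, 1,0,0,0,0, 1,0,0,0,0, 1,0,0,0,0, 1,0,0,0,0, 1,0,0,0,0, 1,0,0,0,0]'; python3 -m handwheel '[1,0,0,0.008,0, 1,0,0,0.014,0, 1,-0.001,-0.02,0,0, 1,-0.002,-0.035,0,0, 1,-0.002,-0.035,0,0, 1,-0.001,-0.02,0,0, 1,-0.001,-0.009,0,0, 1,0,0,-0.008,0, 1,0,0,-0.004,0, 1,0,0,-0.002,0, 1,0,0,0,0, 1,0,0,0,0]'; python3 -m handwheel '[1,0,0,-0.001,0,1,0,0,-0.001,0,1,0,0,-0.001,0,1,0,0,-0.0005,0, 1,0,0,-0.0005,0, 1,0,0,-0.0005,0, 1,0,0,-0.0005,0, 1,0,0,0,0]'
```

```text
time_s: 11.15
tool_pos: [0.5773, 0.0376, 0.0593]
eef_rot: [[-0.998, 0.068, -0.0], [0.068, 0.998, -0.0], [0.0, -0.0, -1.0]]
contact_force: [-3.8, 1.2, 9.5]
finger_gap: 0.0005
grasp_force: 5.0
time_s: 12.35
tool_pos: [0.5705, -0.0806, 0.0665]
eef_rot: [[-0.998, 0.067, -0.0], [0.067, 0.998, 0.0], [0.0, 0.0, -1.0]]
contact_force: [0.4, 0.6, -0.2]
finger_gap: 0.0007
grasp_force: 0.0
time_s: 13.15
tool_pos: [0.5704, -0.0814, 0.0616]
eef_rot: [[-0.998, 0.068, -0.0], [0.068, 0.998, -0.0], [0.0, -0.0, -1.0]]
contact_force: [0.7, 0.4, 1.5]
finger_gap: 0.0007
grasp_force: 0.8
```

```bash
python3 -m handwheel '[1,0,0,-0.0005,0, 1,0,0,-0.0005,0, 1,0,0,-0.0005,0, 1,0,0,-0.0005,0, 1,0,0,0,0]'
```

```text
time_s: 13.65
tool_pos: [0.5703, -0.0814, 0.0596]
eef_rot: [[-0.998, 0.068, -0.0], [0.068, 0.998, -0.0], [0.0, -0.0, -1.0]]
contact_force: [-2.5, -0.1, 3.3]
finger_gap: 0.0006
grasp_force: 1.7
```

Right is soft, at about 0.9 N/mm. I'll build it up to 10 N.

```bash
python3 -m handwheel '[1,0,0,-0.0005,0, 1,0,0,-0.0005,0, 1,0,0,-0.0005,0, 1,0,0,-0.0005,0, 1,0,0,-0.0005,0, 1,0,0,-0.0005,0, 1,0,0,-0.0005,0, 1,0,0,-0.0005,0, 1,0,0,0,0]'
```

```text
time_s: 14.55
tool_pos: [0.5703, -0.0814, 0.0558]
eef_rot: [[-0.998, 0.068, -0.0], [0.068, 0.998, -0.0], [0.0, -0.0, -1.0]]
contact_force: [-3.6, 0.2, 7.4]
finger_gap: 0.0006
grasp_force: 3.4
```

```bash
python3 -m handwheel '[1,0,0,-0.0005,0, 1,0,0,-0.0005,0, 1,0,0,-0.0005,0, 1,0,0,-0.0005,0, 1,0,0,-0.0005,0,1,0,0,0,0]'
```

```text
time_s: 15.15
tool_pos: [0.5703, -0.0813, 0.0535]
eef_rot: [[-0.998, 0.068, -0.0], [0.068, 0.998, -0.0], [0.0, -0.0, -1.0]]
contact_force: [-4.4, 1.5, 9.1]
finger_gap: 0.0006
grasp_force: 4.5
```

```bash
python3 -m handwheel '[1,0,0,-0.0005,0, 1,0,0,-0.0005,0, 1,0,0,0,0, 1,0,0,0,0, 1,0,0,0,0, 1,0,0,0,0, 1,0,0,0,0]';python3 -m handwheel '[1,0,0,0,0, 1,0,0,0,0, 1,0,0,0,0, 1,0,0,0,0, 1,0,0,0,0, 1,0,0,0,0, 1,0,0,0,0, 1,0,0,0,0]'
```

```text
time_s: 15.85
tool_pos: [0.5703, -0.0814, 0.0527]
eef_rot: [[-0.998, 0.068, -0.0], [0.068, 0.998, -0.0], [0.0, -0.0, -1.0]]
contact_force: [-4.3, 0.9, 10.0]
finger_gap: 0.0004
grasp_force: 4.9
time_s: 16.65
tool_pos: [0.5703, -0.0814, 0.0527]
eef_rot: [[-0.998, 0.068, -0.0], [0.068, 0.998, -0.0], [0.0, -0.0, -1.0]]
contact_force: [-4.6, 0.3, 9.9]
finger_gap: 0.0005
grasp_force: 4.9
```

Right is the weak one, dipping 10.5 mm at 10 N. Next I move above the bolt.

```bash
python3 -m handwheel '[1,0,0,0.01,0, 1,0,0,0.03,0, 1,0,0,0.03,0, 0.5,-0.003,-0.02,0.01,0, 0.5,-0.007,-0.04,0,0, 0.5,-0.008,-0.045,0,0, 0.5,-0.006,-0.035,0,0, 0.5,-0.003,-0.015,0,0, 0.5,-0.001,-0.006,0,0, 0.5,0,0,-0.02,0, 0.5,0,0,-0.02,0, 0.5,0,0,0,0]'
python3 - <<'E'
from h import *
a=grab('scene')['frame'];b=grab('top')['frame']
print(sense()['tool_pos'],sense()['finger_gap'])
cv2.imwrite('pics/c.png',np.hstack([cv2.resize(a[130:270,340:480],(400,400)),cv2.resize(b[200:340,350:490],(400,400))]))
E
```

```text
time_s: 17.85
tool_pos: [0.5409, -0.24, 0.0898]
eef_rot: [[-0.998, 0.067, -0.004], [0.067, 0.998, 0.003], [0.004, 0.003, -1.0]]
contact_force: [-1.0, -0.3, 0.4]
finger_gap: 0.0441
grasp_force: 0.0
[ 0.54258588 -0.24117016  0.09204966] 0.04365890651524071
```

View pics/c.png

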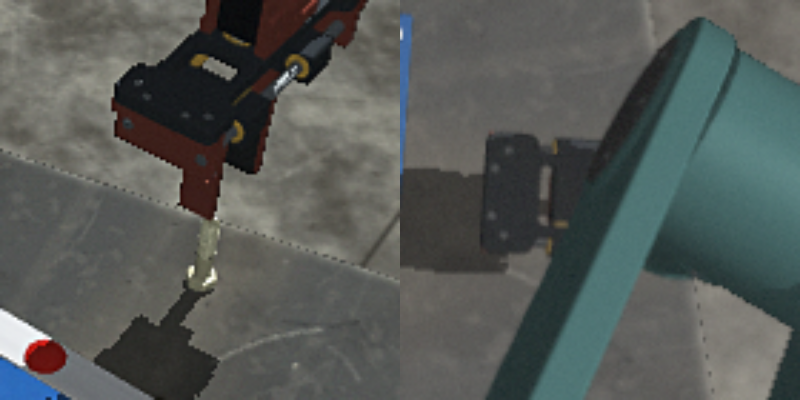

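The scene crop shows the left finger above and in front of the bolt at about (205,240), aligned with it. I'll descend and close.

```bash
python3 -m handwheel '[0.5,0,-0.001,-0.02,0, 0.5,0,0,-0.02,0, 0.5,0,0,-0.02,0, 0.5,0,0,-0.012,0, 0.5,0,0,-0.006,0, 0.5,0,0,-0.002,0, 0.5,0,0,0,0, 0.5,0,0,0,0]'
python3 - <<'E'
from h import *
a=grab('scene')['frame']
cv2.imwrite('pics/d.png',cv2.resize(a[150:270,340:480],(700,600)))
E
```

```text
time_s: 18.75
tool_pos: [0.5431, -0.2437, 0.0129]
eef_rot: [[-0.998, 0.068, 0.001], [0.068, 0.998, -0.001], [-0.001, -0.001, -1.0]]
contact_force: [0.5, 0.5, -0.1]
finger_gap: 0.0438
grasp_force: 0.0
```

View pics/d.png

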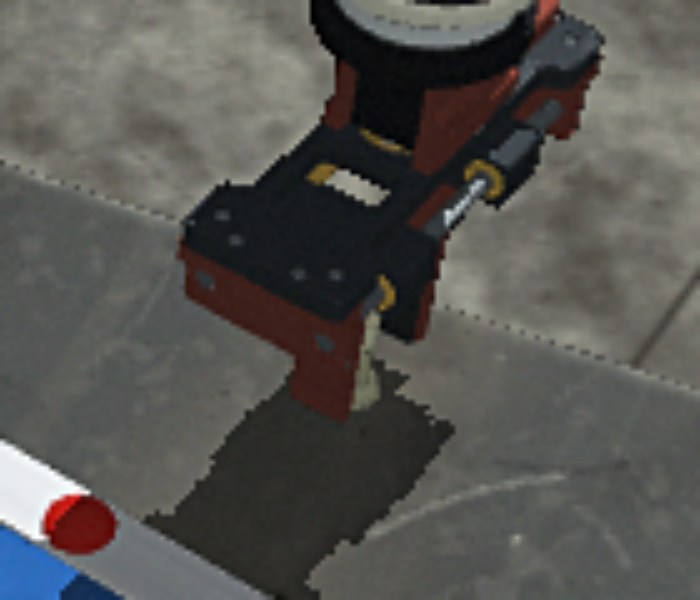

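The bolt stands between the fingers, seen at about (367,370) behind the left one. I'll close gradually.

```bash
python3 -m handwheel '[0.6,0,0,0,0, 0.65,0,0,0,0, 0.7,0,0,0,0, 0.75,0,0,0,0, 0.8,0,0,0,0, 0.84,0,0,0,0, 0.88,0,0,0,0, 1,0,0,0,0, 1,0,0,0,0, 1,0,0,0,0, 1,0,0,0,0]'; python3 -m handwheel '[1,0,0,0.005,0, 1,0,0,0.015,0, 1,0,0,0.02,0, 1,0,0,0.03,0, 1,0,0,0.01,0, 1,0,0,0,0, 1,0,0,0,0]'
python3 - <<'E'
from h import *
a=grab('scene')['frame']
cv2.imwrite('pics/e.png',cv2.resize(a[130:250,340:480],(700,600)))
E
```

```text
time_s: 19.9
tool_pos: [0.5425, -0.2434, 0.0121]
eef_rot: [[-0.998, 0.068, -0.0], [0.068, 0.998, -0.0], [0.0, -0.0, -1.0]]
contact_force: [-0.9, 0.8, 0.2]
finger_gap: 0.0106
grasp_force: 30.0
time_s: 20.6
tool_pos: [0.5422, -0.2432, 0.0916]
eef_rot: [[-0.998, 0.068, -0.0], [0.068, 0.998, 0.0], [0.0, 0.0, -1.0]]
contact_force: [0.5, 0.4, -1.3]
finger_gap: 0.0104
grasp_force: 30.0
```

View pics/e.png

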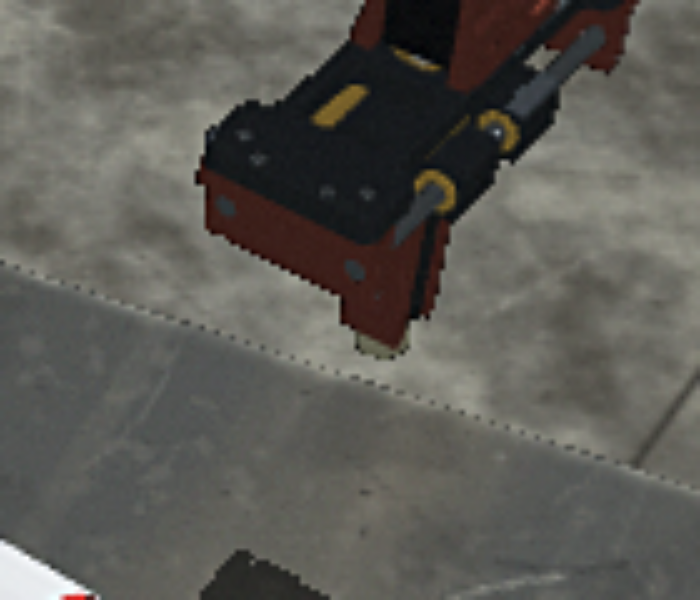

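The bolt is lifted: its head shows below the fingertips at (382,345), upright. I'll carry it over the right dish.

```bash
python3 -m handwheel '[1,-0.01,0.01,0.01,0, 1,-0.02,0.02,0,0, 1,-0.02,0.03,0,0, 1,-0.015,0.035,0,0, 1,-0.012,0.034,0,0, 1,-0.008,0.025,0,0, 1,-0.003,0.012,0,0, 1,0,0.003,0,0, 1,0,0,-0.02,0, 1,0,0,-0.02,0, 1,0,0,0,0, 1,0,0,0,0]'
python3 - <<'E'
from h import *
print(sense()['tool_pos'])
a=grab('scene')['frame']
cv2.imwrite('pics/f.png',cv2.resize(a[220:340,340:480],(700,600)))
E
```

```text
time_s: 21.85
tool_pos: [0.4548, -0.0751, 0.0621]
eef_rot: [[-0.998, 0.069, -0.001], [0.069, 0.998, -0.0], [0.001, -0.0, -1.0]]
contact_force: [0.0, -0.2, -0.4]
finger_gap: 0.0105
grasp_force: 30.0
[ 0.45479503 -0.07505141  0.06206317]
```

View pics/f.png

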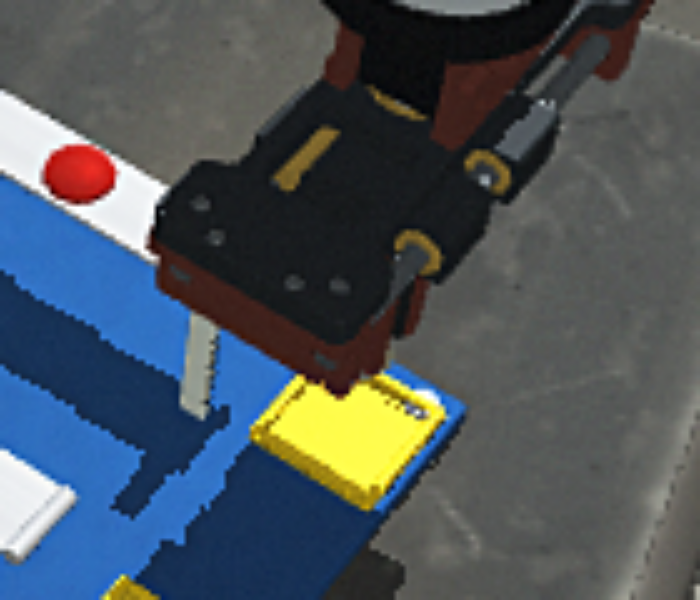

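The gripper is over the right dish, with the fingertip at (345,390) in the crop and the dish centred near (350,440). It is clear of the post and leaf, so I'll lower.

```bash
python3 -m handwheel '[1,0,0.001,-0.01,0, 1,0,0,-0.012,0, 1,0,0,-0.008,0, 1,0,0,-0.003,0, 1,0,0,-0.001,0, 1,0,0,0,0]'; python3 -m handwheel '[1,0,0,-0.001,0, 1,0,0,-0.001,0, 1,0,0,0,0]'
```

```text
time_s: 22.5
tool_pos: [0.4547, -0.0734, 0.0282]
eef_rot: [[-0.998, 0.068, 0.0], [0.068, 0.998, -0.0], [-0.0, -0.0, -1.0]]
contact_force: [1.1, -0.1, -1.2]
finger_gap: 0.0106
grasp_force: 30.0
time_s: 22.8
tool_pos: [0.4546, -0.0734, 0.0262]
eef_rot: [[-0.998, 0.068, 0.0], [0.068, 0.998, -0.0], [-0.0, -0.0, -1.0]]
contact_force: [0.0, 0.5, -0.4]
finger_gap: 0.0108
grasp_force: 30.0
```

```bash
python3 -m handwheel '[1,0,0,-0.0005,0, 1,0,0,-0.0005,0, 1,0,0,0,0]'
python3 - <<'E'
from h import *
a=grab('scene')['frame']
cv2.imwrite('pics/g.png',cv2.resize(a[240:340,350:470],(720,600)))
E
```

```text
time_s: 23.1
tool_pos: [0.4545, -0.0734, 0.0251]
eef_rot: [[-0.998, 0.068, -0.0], [0.068, 0.998, -0.0], [0.0, -0.0, -1.0]]
contact_force: [-0.2, -0.0, -0.1]
finger_gap: 0.0105
grasp_force: 30.0
```

View pics/g.png

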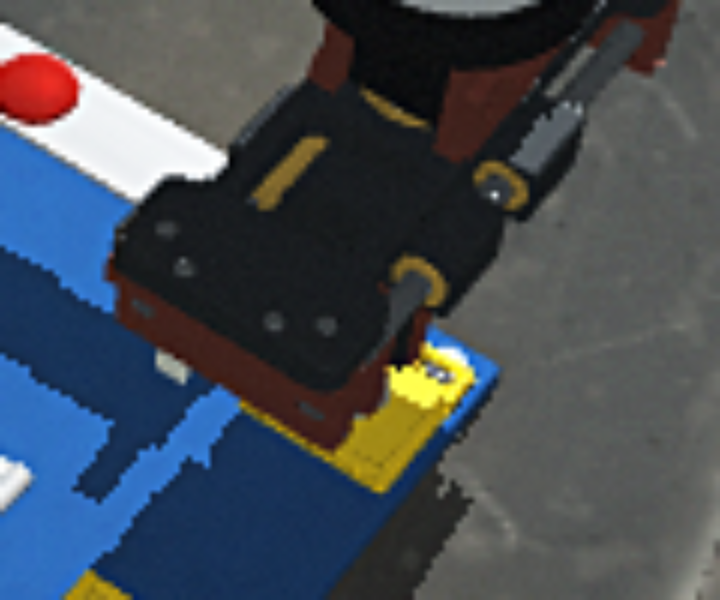

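The bolt head edge shows at about (380,400), inside the dish. There is no contact yet, so I'll feel for the floor.

```bash
python3 -m handwheel '[1,0,0,-0.0005,0, 1,0,0,-0.0003,0, 1,0,0,0,0]'
```

```text
time_s: 23.45
tool_pos: [0.4545, -0.0734, 0.0243]
eef_rot: [[-0.998, 0.068, -0.0], [0.068, 0.998, -0.0], [0.0, -0.0, -1.0]]
contact_force: [-0.1, 0.8, -0.6]
finger_gap: 0.0108
grasp_force: 30.0
```

```bash
python3 -m handwheel '[1,0,0,-0.0005,0, 1,0,0,-0.0003,0, 1,0,0,0,0]'
```

```text
time_s: 23.75
tool_pos: [0.4546, -0.0734, 0.024]
eef_rot: [[-0.998, 0.068, 0.0], [0.068, 0.998, -0.0], [-0.0, -0.0, -1.0]]
contact_force: [-1.6, 0.1, 8.5]
finger_gap: 0.0107
grasp_force: 30.0
```

Floor contact. I'll ease off, open slowly and retreat straight up.

```bash
python3 -m handwheel '[1,0,0,0.0004,0, 1,0,0,0,0, 0.87,0,0,0,0, 0.84,0,0,0,0, 0.8,0,0,0,0, 0.75,0,0,0,0, 0.7,0,0,0,0, 0.65,0,0,0,0, 0.6,0,0,0,0, 0.6,0,0,0,0, 0.6,0,0,0,0]'; python3 -m handwheel '[0.6,0,0,0.003,0, 0.6,0,0,0.006,0, 0.6,0,0,0.012,0, 0.6,0,0,0.02,0, 0.6,0,0,0.03,0, 0.6,0,0,0.03,0, 0.6,0,0,0.02,0, 0.6,0,0.03,0,0, 0.6,0,0.04,0,0, 0.6,0,0.04,0,0, 0.6,0,0.03,0,0, 0.6,0,0,0,0]';python3 -m handwheel '[0.6,0,0.04,0,0, 0.6,0,0.04,0,0, 0.6,0,0.04,0,0, 0.6,0,0.03,0,0, 0.6,0,0,0,0, 0.6,0,0,0,0]'
python3 - <<'E'
from h import *
a=grab('scene')['frame'];b=grab('top')['frame']
cv2.imwrite('pics/i.png',np.hstack([cv2.resize(a[230:350,340:460],(400,400)),cv2.resize(b[270:350,290:370],(400,400))]))
E
```

```text
time_s: 24.85
tool_pos: [0.4545, -0.0734, 0.0239]
eef_rot: [[-0.998, 0.068, -0.0], [0.068, 0.998, -0.0], [0.0, -0.0, -1.0]]
contact_force: [-0.7, -0.2, -0.1]
finger_gap: 0.0355
grasp_force: 0.0
time_s: 26.05
tool_pos: [0.4541, 0.0694, 0.1455]
eef_rot: [[-0.998, 0.065, 0.0], [0.065, 0.998, 0.001], [-0.0, 0.001, -1.0]]
contact_force: [-0.1, -0.1, -0.6]
finger_gap: 0.035
grasp_force: 0.0
time_s: 26.65
tool_pos: [0.4545, 0.216, 0.145]
eef_rot: [[-0.998, 0.067, -0.0], [0.067, 0.998, -0.001], [-0.0, -0.001, -1.0]]
contact_force: [0.0, -0.2, -0.4]
finger_gap: 0.035
grasp_force: 0.0
```

View pics/i.png

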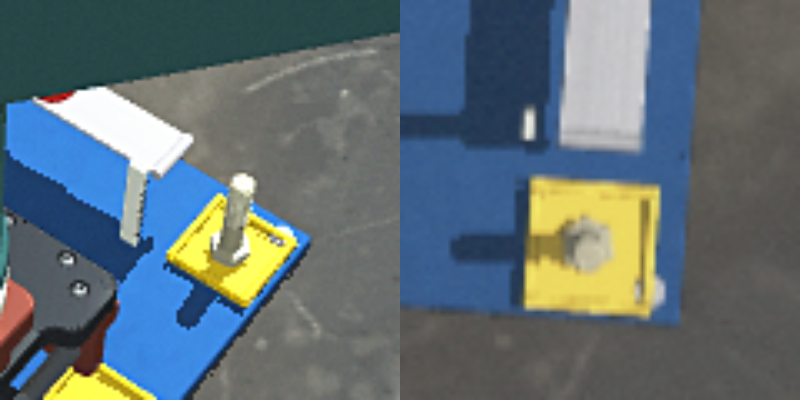

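The bolt stands upright near the centre of the right dish, at about (588,243) in the top crop. The robot is clear of everything.

```bash
python3 -c "
from plant import order
print(order.sign_off())"
```

```text
the job is handed in; nothing more can be done
None
```

The right spring is the weak one, dipping about 10.5 mm at 10 N against about 4.5 mm (left) and 4 mm (middle); the bolt stands upright in its yellow dish, the cup was left alone, and the job is handed in.

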